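# Clear the panel machine's catch tray into the tote

### The arm

A 7-joint arm with a two-finger parallel gripper is mounted at the origin on the work surface. World frame = base frame: x ahead of the robot, y to its left, z up, the work surface at z = 0. Lengths are in m, angles in degrees, forces in N, time in s.
With the tool pointing down it reaches from about 0.425 to 1.025 m from the base axis. Payload 3.6 kg.
Tool frame: the origin (TCP) lies midway between the tips of the shut fingers; the grasp point (between the pads) lies 19 mm behind it (robot.pinch_z is the distance from the TCP to the grasp point, in m); z points along the fingers, y is the direction in which the jaws open and shut (so a half turn about z gives the same grasp; the last joint's range is limited). The gripper opens to 85 mm and grips with 20 to 120 N. Pads are 22 mm wide; open, the fingers measure 114 mm over their backs; the gripper's body (76 mm by 85 mm) begins 54 mm behind the grasp point. The pads swing forward as they close: fully open they stand 13 mm farther back than shut.
Start: joints at [-82.42, 33.873, 2.773, 92.16, -1.908, 54.013, -1.931], TCP at [0.162, 0.707, 0.231] pointing down, gripper open.
Joint ranges: [-153.93, 153.93], [-27.13, 128.08], [-72.61, 78.16], [10.71, 143.7], [-87.88, 267.88], [4.46, 118.87], [-176.78, 176.78]. Speed limits (degrees/s): [147.25, 147.25, 180, 180, 180, 180, 180].

### API

Orientations are given as a 3x3 rotation matrix whose columns are the frame's x, y, z axes.
In Python, from cell import robot, camera, camera_info, workorder gives the robot as it stands.
- The arm moves only by the tool carry_out, never from a script. Its argument "series" is a list of rows, each an object of numbers: "tx", "ty", "tz": the shift along the tool's x, y, z in cm; "yaw": the turn about the tool's z in degrees; "gripper": the opening, from 0 (shut) to 1 (fully open). In form: [{"tx": .., "ty": .., "tz": .., "yaw": .., "gripper": ..}, ...]. A call has 1 to 20 rows; each row shifts and turns the commanded pose from where the row before left it, along the tool's axes as they then stand; what a row does not reach is not made up. A row lasts 1/8 s, in which the tool goes at most 62.5 mm and 10.7 degrees, less where a joint would pass 70% of its speed; a pose out of reach is approached as far as the arm can. A call is refused whole if a number of a shift passes 6.25 or a number of a turn 10.7, either way. A call with a gripper value outside its range is refused whole. The fingers move at their own pace and stop on an object; "squeeze" is the grip in N (left out, the last holds). Time passes only in rows, so rows that do not move let the fingers close. It gives the time, the measured TCP pose, the force and the opening at its end, in the units of the state.
- robot.state(): the state, without advancing time (a new reading comes with each control period).
- camera(name): name is "side" or "top" or "wrist"; returns (picture, depth): 420x560x3 uint8, red, green, blue; 420x560 float32, m along the optical axis (not along the pixel's ray), 0 where there is no reading.
- camera_info(name): a dict with "camera_matrix" (3x3 intrinsics, pixels), "extrinsics" (4x4, takes a point from camera to world coordinates). Camera axes: x right, y down, z forward; pixel columns grow to the right and rows downward; lengths in m; the calibration is good to about 2 mm. A picture is of the moment at which its call begins: read the wrist's pose just before it. camera_info takes no time and is no camera call; for the wrist camera it gives the pose at the moment of the call.
- workorder.close_job(): hands the job in, once; it reports no verdict.
The state is a dict: "clock": time; "joint_positions": joint angles; "qvel": joint speeds; "joint_efforts": joint torques, N m; "tool_pos": TCP position; "tool_rot": TCP orientation; "wrist_force": force on the tool from outside, world axes, zero at the start; "torque": the same for the moment, N m; "grip_width": finger opening in m.
Only numpy, scipy, OpenCV 4.12 (cv2) and the standard library are available. Lean on these libraries where they do the work, as an engineer would, in place of code of your own. Each camera call takes 0.05 s, during which the arm holds its last target. There are 200 camera calls.

### The job

Slide the empty blue tote squarely and centrally up against the pedestal at the open end of the machine's catch tray, tucked under the lip. Then, with light pressure, slide the two finished wooden panels along the tray and over the lip so that both end up lying inside the tote, flat on its floor or one on the other, none left hanging on the lip or a rim, and leave the tote there. Do not lift the panels out or press hard on them, and leave everything else on the table where it stands.

Things in the scene. Friction and masses are not known exactly. Their poses are not given: they have to be found in the camera images.
- tray: fixed catch tray; origin on the table under its middle. Channel along its y, open on top and at the +y end. Floor 50 mm above the table, channel x -52 to +52, y -125 to +125; two side walls and the wall at the closed -y end: 8 mm thick, tops at 75 mm. White machine housing beyond the closed end: x -80 to +240, y -440 to -200, 182 mm tall, joined by a chute under 100 mm tall
- tray_lip (a point): middle of the floor's open +y edge (the lip), on the floor surface, 50 mm above the table; axes as the tray. The 6 mm thick lip overhangs the pedestal by 12 mm, its underside is at 44 mm
- tray_dock (a point): at table height in the middle of the pedestal's upright +y face, 12 mm short of the lip; the tote's near end belongs flush against this face, centred in x; axes as the tray
- tray_closed_end (a point): middle of the inner face of the wall at the closed -y end, at floor height; axes as the tray
- tote: loose blue open-topped tote, 160 (x) x 200 (y) x 38 mm tall, walls and floor 8 mm thick, 0.4 kg, on the table; origin in the middle of its underside; its -y end faces the tray
- tote_near_end (a point): middle of the lower outer edge of the tote's -y end wall, at table height; axes as the tote
- tote_far_rim (a point): middle of the top of the tote's +y end wall (8 mm thick), 38 mm above the table; axes as the tote
- panel_a: finished loose wooden panel with a dark border line, 92 (x) x 110 (y) x 12 mm thick, about 0.09 kg, lying flat on the tray floor at the closed end of the tray, all but touching the end wall; origin in the middle of its underside; too wide for the gripper to span
- panel_a_center (a point): centre of the solid of panel_a, 6 mm above its underside; axes as the panel
- panel_b: finished loose wooden panel with a dark border line, 92 (x) x 110 (y) x 12 mm thick, about 0.09 kg, lying flat on the tray floor next to panel_a, towards the lip, only a few mm away from it; origin in the middle of its underside; too wide for the gripper to span
- panel_b_center (a point): centre of the solid of panel_b, 6 mm above its underside; axes as the panel
- block_a: bystander: wooden cube, 45 mm, with a hole through it, on the table in front of the tray
- block_b: bystander: wooden cube, 45 mm, with a hole through it, on the table behind the tote
- bracket: bystander: standing dark steel angle bracket, 110 mm tall, foot 70 x 50 mm
- glue: bystander: white glue bottle, diameter 60, 160 mm tall
- dish: bystander: dark steel bowl, diameter 110, 45 mm tall
- bar: bystander: dark flat steel bar 200 x 25 x 8 mm, lying on top of the machine housing
- brush: bystander: brush lying on the table
- tape: bystander: yellow roll, diameter 90, 20 mm tall
There are look-alikes about, which are no part of the job. Leave any red look-alike of the panel_a alone.

How it is judged:
By the outcome, as a careful person would: the job done as asked, in the order asked, and still so for the second after the job is handed in, with the robot touching nothing.
It also fails if it takes over 72 s, if anything falls off the work surface, if the arm or the gripper's body presses on something with over 40 N, if the wrist force passes 120 N, or if a joint passes its speed limit or range.

## Working session

There is one attempt and no reset: what is moved stays moved. The work goes in short steps, Python scripts to look and compute and a tool call to move; the robot and the scene stay as the last step left them, time stands still between calls to the robot, and variables do not carry over. Pictures are saved under pics/ and viewed, about 8 in all and at most 12, crops included, and the job is handed in when it is done.

Besides the shell and the picture viewer there is one more tool, called after ">>>" by a JSON object that holds its "api" and its "payload", one argument or row to a line. carry_out: Moves the arm, as the interface text tells. Its arguments: {"type":"object","properties":{"series":{"type":"array","items":{"type":"object","properties":{"tx":{"type":"number"},"ty":{"type":"number"},"tz":{"type":"number"},"yaw":{"type":"number"},"gripper":{"type":"number"}}}},"squeeze":{"type":"number"}},"required":["series"]}

```bash
mkdir -p pics; ls; python3 - <<'E'
from cell import robot,camera,camera_info
import cv2,numpy as np
for n in("top","side"):
    p,d=camera(n); cv2.imwrite(f"pics/{n}0.png",p[:,:,::-1]); np.save(f"{n}0.npy",d)
    i=camera_info(n); print(n,np.round(i["camera_matrix"],1).tolist(),np.round(i["extrinsics"],4).tolist())
s=robot.state(); print(s["clock"],s["tool_pos"],np.round(s["tool_rot"],3).tolist(),s["grip_width"])
E
```

```text
pics
top [[410.0, 0.0, 283.9], [0.0, 410.0, 209.4], [0.0, 0.0, 1.0]] [[0.0193, -0.9874, 0.1571, 0.3104], [-0.9998, -0.0185, 0.0061, -0.011], [-0.0031, -0.1572, -0.9876, 1.4167], [0.0, 0.0, 0.0, 1.0]]
side [[493.6, 0.0, 281.8], [0.0, 493.6, 214.1], [0.0, 0.0, 1.0]] [[0.7386, -0.3755, 0.5599, -0.2635], [-0.6737, -0.4398, 0.5938, -0.8626], [0.0233, -0.8158, -0.5779, 0.987], [0.0, 0.0, 0.0, 1.0]]
0.1 [0.16212919 0.7058626  0.23024771] [[-0.975, 0.224, -0.0], [0.224, 0.975, -0.002], [-0.0, -0.002, -1.0]] 0.08572015213686486
```

View pics/top0.png

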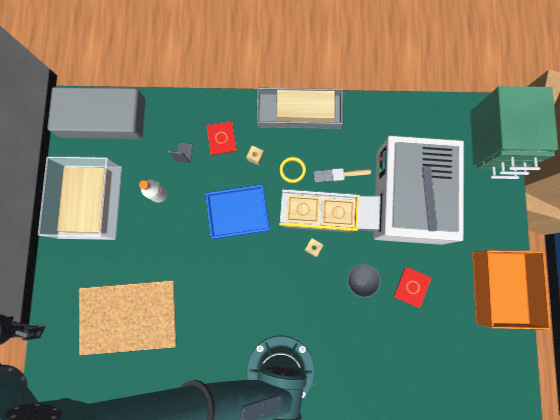

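View pics/side0.png

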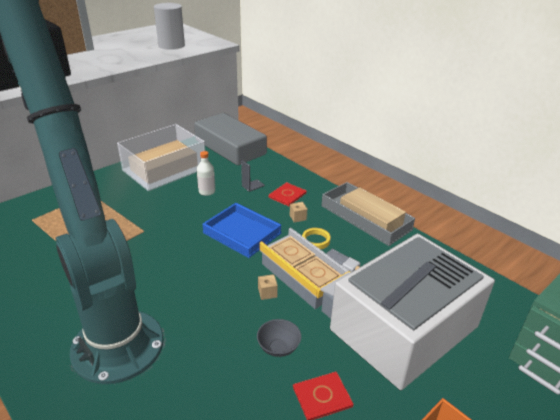

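The top view shows the blue tote at (238,211), the tray at (320,210) and wooden panel_b at (303,209), with panel_a at (339,212) next to the machine. The red look-alikes are at (221,138) and (413,287). The two bordered wooden plates inside the tray fit the description, so those are the ones to move.

```bash
cat > h.py <<'E'
import cv2,numpy as np
from cell import robot,camera,camera_info
def plane(uv,z,i):
    K,E=np.array(i["camera_matrix"]),np.array(i["extrinsics"])
    uv=np.atleast_2d(np.float64(uv)); r=(np.c_[uv,np.ones(len(uv))]@np.linalg.inv(K).T)@E[:3,:3].T
    return E[:3,3]+r*((z-E[2,3])/r[:,2])[:,None]
def cloud(d,i):
    v,u=np.indices(d.shape); K,E=np.array(i["camera_matrix"]),np.array(i["extrinsics"])
    P=np.stack([(u-K[0,2])/K[0,0]*d,(v-K[1,2])/K[1,1]*d,d],-1)@E[:3,:3].T+E[:3,3]; P[d==0]=np.nan
    return P
def rect(mask,z,i):
    """min-area rect (world xy) of the biggest blob of mask cast on height z"""
    c=max(cv2.findContours(mask.astype(np.uint8),0,1)[0],key=cv2.contourArea)
    P=plane(c[:,0],z,i)[:,:2]
    (x,y),(w,h),a=cv2.minAreaRect((P*1000).astype(np.float32))
    return [round(float(k),1) for k in(x,y,w,h,a)]
E
python3 - <<'E'
from h import *
p=cv2.imread("pics/top0.png"); d=np.load("top0.npy"); i=camera_info("top"); hsv=cv2.cvtColor(p,cv2.COLOR_BGR2HSV); C=cloud(d,i); H=C[...,2]
blue=cv2.inRange(hsv,(105,150,80),(125,255,255)); print("tote",rect(blue,.038,i))
reg=np.zeros(H.shape,bool); reg[180:242,274:386]=1
tan=(cv2.inRange(hsv,(8,40,120),(24,160,255))>0)&reg&(H>.05)&(H<.07)
n,l,st,ce=cv2.connectedComponentsWithStats(tan.astype(np.uint8))
for k in range(1,n):
    if st[k,4]>200: print("panel",st[k],rect(l==k,.062,i))
m=reg&(H>.045)&(H<.085)&(np.indices(H.shape)[1]<362); print("tray",rect(m,.075,i))
print(np.round(H[210,270:385:4]*1000))
cv2.imwrite("pics/crop1.png",cv2.resize(p[170:260,190:390],None,fx=4,fy=4,interpolation=cv2.INTER_CUBIC))
E
```

```text
tote [519.9, 157.4, 162.1, 200.5, 9.4]
panel [286 195  34  30 882] [527.0, -65.6, 108.8, 95.8, 87.2]
panel [321 198  35  30 906] [519.1, -184.2, 112.3, 93.9, 87.4]
tray [523.8, -125.1, 270.2, 123.9, 86.9]
[  2.   2.  -1.  48.  59.  63.  64.  65.  65.  63.  60.  64.  62.  65.
  62.  58.  58.  66.  63.  66.  67.  51.  80.  85.  85.  93.  93.  99.
 140.]
```

View pics/crop1.png

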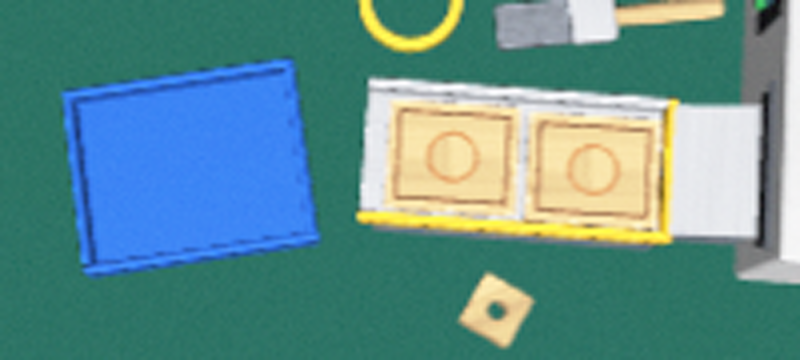

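The crop confirms the tray: the lip is its open left end at x≈360 and the closed end is yellow, at x≈672. Inside it are wooden panel_b (455,157) and panel_a (593,168). The tote sits at (190,165), yawed about +9°. I'll grip the tote's far wall and drag it from there, so I'm moving above that wall first.

>>> {"api": "carry_out", "payload": {
  "series": [
    {"tx": -3.63, "ty": -3.05, "gripper": 1},
    {"tx": -3.63, "ty": -3.05},
    {"tx": -3.63, "ty": -3.05},
    {"tx": -3.63, "ty": -3.05},
    {"tx": -3.63, "ty": -3.05},
    {"tx": -3.63, "ty": -3.05},
    {"tx": -3.63, "ty": -3.05},
    {"tx": -3.63, "ty": -3.05},
    {"tx": -3.63, "ty": -3.05},
    {"tx": -3.63, "ty": -3.05},
    {"tx": -3.63, "ty": -3.05},
    {"tx": -3.63, "ty": -3.05},
    {"yaw": -7.5},
    {"yaw": -7.5},
    {"yaw": -7.3},
    {"tx": 0}
  ]
}}

```text
invalid input at $.series[0]: expected keys tx, ty, tz, yaw, gripper
```

```bash
python3 - <<'E'
from h import *
s=robot.state(); i=camera_info("wrist"); p,d=camera("wrist"); cv2.imwrite("pics/w1.png",p[:,:,::-1]); np.save("w1.npy",d)
import pickle; pickle.dump(i,open("w1.pkl","wb"))
print(s["clock"],s["tool_pos"],np.round(s["tool_rot"],3).tolist(),s["wrist_force"]); print(np.round(i["camera_matrix"],1).tolist(),np.round(i["extrinsics"],4).tolist())
E
```

```text
0.1 [0.16212919 0.7058626  0.23024771] [[-0.975, 0.224, -0.0], [0.224, 0.975, -0.002], [-0.0, -0.002, -1.0]] [ 0.03870887 -0.07967209 -0.17404108]
[[294.3, 0.0, 279.7], [0.0, 294.3, 208.3], [0.0, 0.0, 1.0]] [[0.2243, 0.9229, 0.3129, 0.0813], [0.9745, -0.212, -0.0732, 0.7242], [-0.0013, 0.3213, -0.947, 0.3737], [0.0, 0.0, 0.0, 1.0]]
```

View pics/w1.png

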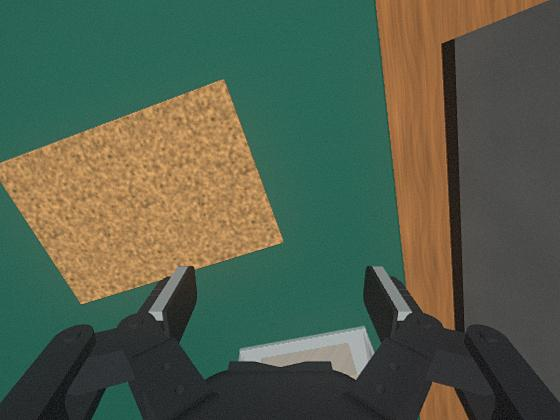

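The call was refused because every row needs all five keys. The wrist view shows only the open fingers above the table and the cork mat. I'm resending it with full rows.

>>> {"api": "carry_out", "payload": {
  "series": [
    {"tx": -3.63, "ty": -3.05, "tz": 0, "yaw": 0, "gripper": 1},
    {"tx": -3.63, "ty": -3.05, "tz": 0, "yaw": 0, "gripper": 1},
    {"tx": -3.63, "ty": -3.05, "tz": 0, "yaw": 0, "gripper": 1},
    {"tx": -3.63, "ty": -3.05, "tz": 0, "yaw": 0, "gripper": 1},
    {"tx": -3.63, "ty": -3.05, "tz": 0, "yaw": 0, "gripper": 1},
    {"tx": -3.63, "ty": -3.05, "tz": 0, "yaw": 0, "gripper": 1},
    {"tx": -3.63, "ty": -3.05, "tz": 0, "yaw": 0, "gripper": 1},
    {"tx": -3.63, "ty": -3.05, "tz": 0, "yaw": 0, "gripper": 1},
    {"tx": -3.63, "ty": -3.05, "tz": 0, "yaw": 0, "gripper": 1},
    {"tx": -3.63, "ty": -3.05, "tz": 0, "yaw": 0, "gripper": 1},
    {"tx": -3.63, "ty": -3.05, "tz": 0, "yaw": 0, "gripper": 1},
    {"tx": -3.63, "ty": -3.05, "tz": 0, "yaw": 0, "gripper": 1},
    {"tx": 0, "ty": 0, "tz": 0, "yaw": -7.5, "gripper": 1},
    {"tx": 0, "ty": 0, "tz": 0, "yaw": -7.5, "gripper": 1},
    {"tx": 0, "ty": 0, "tz": 0, "yaw": -7.3, "gripper": 1},
    {"tx": 0, "ty": 0, "tz": 0, "yaw": 0, "gripper": 1}
  ]
}}

```text
clock: 2.15
tool_pos: [0.5048, 0.2521, 0.2311]
tool_rot: [[-0.987, -0.161, -0.001], [-0.161, 0.987, -0.0], [0.001, 0.0, -1.0]]
wrist_force: [0.4, 0.2, -0.5]
grip_width: 0.0859
```

```bash
cat >> h.py <<'E'
def snap(name,save):
    s=robot.state(); i=camera_info(name); p,d=camera(name); cv2.imwrite(f"pics/{save}.png",p[:,:,::-1])
    R=s["tool_rot"]; print("t",round(s["clock"],2),"tcp",np.round(np.array(s["tool_pos"])*1000,1),"yaw_y",round(float(np.degrees(np.arctan2(R[1][1],R[0][1]))),2),"F",np.round(s["wrist_force"],1),"w",round(s["grip_width"],4))
    return p[:,:,::-1].copy(),d,i
def tomove(v,yawy):
    """world mm -> tool cm, yawy = angle of tool y"""
    a=np.radians(yawy); y=np.array([np.cos(a),np.sin(a)]); x=np.array([-np.sin(a),np.cos(a)])*-1
    x=np.array([y[1]*-1,y[0]]); return np.round([np.dot(v,x)/10,np.dot(v,y)/10],2)
E
python3 - <<'E'
from h import *
p,d,i=snap("wrist","w1"); np.save("w1.npy",d)
print(np.round(i["extrinsics"],3).tolist())
E
```

```text
t 2.15 tcp [504.8 252.1 231.1] yaw_y 99.27 F [ 0.4  0.2 -0.5] w 0.0859
[[-0.161, 0.935, 0.317, 0.423], [0.987, 0.152, 0.053, 0.238], [0.001, 0.321, -0.947, 0.375], [0.0, 0.0, 0.0, 1.0]]
```

View pics/w1.png

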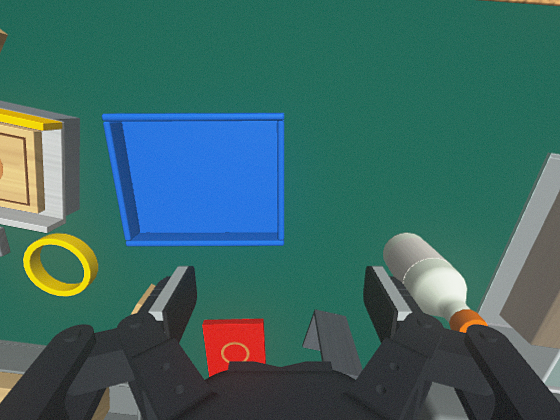

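The wrist view shows the tote rim at (103–284, 113–245) with its far wall at column 281. The tray's lip end is visible at about (65, 120–225). Next I'll compute precise poses from this image.

```bash
python3 - <<'E'
from h import *
p=cv2.imread("pics/w1.png"); d=np.load("w1.npy"); i=camera_info("wrist"); hsv=cv2.cvtColor(p,cv2.COLOR_BGR2HSV)
b=cv2.inRange(hsv,(105,150,60),(125,255,255)); print("tote",rect(b,.038,i))
c=max(cv2.findContours(b,0,1)[0],key=cv2.contourArea); q=cv2.approxPolyDP(c,6,True)[:,0]; print(q.tolist(),np.round(plane(q,.038,i)[:,:2]*1000,1).tolist())
for r in(135,150,165,180,195,205): print(r,hsv[r,36:84,2].tolist())
C=cloud(d,i)
for r in (150,165,180,195): print(np.round(C[r,40:76:3]*1000).astype(int).tolist())
y=cv2.inRange(hsv,(22,150,120),(32,255,255)); y[140:]=0; v,u=np.nonzero(y); print("yellow right",u.max(),v[u==u.max()], [ (k,u[v==k].max()) for k in range(108,132,3) if (v==k).any()])
E
```

```text
tote [520.9, 158.2, 158.4, 198.6, 9.2]
[[102, 115], [126, 245], [283, 244], [283, 113]] [[460.6, 48.6], [614.8, 73.6], [581.9, 268.7], [426.9, 243.0]]
135 [118, 122, 117, 116, 110, 133, 212, 217, 213, 212, 212, 211, 212, 208, 213, 211, 212, 211, 214, 213, 211, 214, 211, 216, 211, 136, 102, 100, 87, 82, 85, 86, 80, 86, 78, 82, 85, 82, 81, 83, 86, 86, 83, 85, 111, 112, 110, 107]
150 [127, 130, 123, 124, 121, 116, 149, 212, 216, 211, 212, 211, 210, 210, 208, 207, 208, 207, 210, 209, 211, 206, 211, 210, 212, 174, 120, 100, 99, 87, 85, 89, 85, 81, 80, 84, 85, 84, 83, 82, 87, 82, 81, 92, 108, 108, 113, 109]
165 [122, 123, 128, 124, 122, 121, 106, 195, 210, 208, 204, 204, 209, 208, 208, 213, 213, 210, 211, 210, 211, 209, 212, 212, 214, 199, 116, 98, 104, 84, 83, 84, 82, 85, 87, 88, 85, 89, 85, 83, 84, 86, 83, 96, 110, 113, 107, 111]
180 [147, 117, 123, 126, 123, 119, 115, 129, 207, 211, 206, 208, 208, 210, 212, 210, 212, 212, 210, 208, 209, 207, 210, 207, 212, 209, 131, 101, 109, 89, 86, 84, 87, 89, 84, 86, 91, 81, 82, 90, 87, 87, 82, 92, 109, 111, 109, 106]
195 [225, 135, 116, 124, 116, 12
[... 630 characters left out ...]
 52], [523, -7, 51], [522, -3, 51], [522, 0, 51], [521, 3, 51], [521, 6, 51], [520, 9, 50], [521, 10, 47], [527, -4, 22], [528, -3, 18], [529, -3, 13]]
[[539, -11, 56], [540, -11, 52], [540, -8, 51], [539, -5, 51], [540, -3, 49], [538, 2, 51], [538, 5, 51], [537, 8, 51], [539, 8, 46], [546, -4, 23], [547, -4, 19], [549, -4, 12]]
[[557, -12, 57], [558, -12, 52], [558, -11, 50], [558, -7, 50], [557, -3, 52], [556, 0, 51], [556, 4, 51], [555, 7, 52], [556, 8, 48], [565, -5, 25], [567, -5, 19], [568, -5, 13]]
yellow right 61 [122 123 124 125 126 127] [(111, np.int64(12)), (114, np.int64(26)), (117, np.int64(40)), (120, np.int64(54)), (123, np.int64(61)), (126, np.int64(61)), (129, np.int64(50))]
```

```bash
python3 - <<'E'
from h import *
d=np.load("w1.npy"); i=camera_info("wrist"); C=cloud(d,i)*1000
L=plane([[61.4,150],[61.7,165],[61.9,180],[62.2,195],[62.5,205]],.05,i)[:,:2]*1000
print("lip",np.round(L,1).tolist()); f=np.polyfit(L[:,0],L[:,1],1); print("slope deg",np.degrees(np.arctan(f[0])))
X,Y,Z=C[...,0],C[...,1],C[...,2]
for y0 in range(-50,8,10):
    m=(Z>71)&(Z<80)&(abs(Y-y0)<5)&(X>440)&(X<620); x=X[m]; a,b=x[x<520],x[x>530]
    print(y0,[ (round(float(k.min()),1),round(float(k.max()),1),len(k)) for k in(a,b) if len(k)])
T,_,ti=snap("top","t1"); 
hsv=cv2.cvtColor(T,cv2.COLOR_RGB2HSV); y=cv2.inRange(hsv,(22,150,120),(32,255,255)); y[:186]=0
v,u=np.nonzero(y); print(u.min(),u.max())
k=(u<352); q=plane(np.c_[u,v][k],.075,ti)[:,:2]*1000; f=np.polyfit(q[:,1],q[:,0],1); print("yellow wall dx/dy deg",np.degrees(np.arctan(f[0])),"x at y=0",f[1])
E
```

```text
lip [[503.3, 10.6], [520.2, 9.6], [537.6, 8.6], [555.5, 7.6], [567.8, 7.1]]
slope deg -3.1319938381875363
-50 [(582.1, 582.1, 1)]
-40 [(581.7, 590.2, 71)]
-30 [(470.6, 478.6, 35), (581.9, 590.4, 82)]
-20 [(470.8, 479.1, 97), (582.7, 591.4, 78)]
-10 [(471.5, 480.1, 94), (583.1, 592.3, 76)]
0 [(472.0, 480.1, 93), (583.7, 592.2, 87)]
t 2.2 tcp [504.8 252.2 231.1] yaw_y 99.23 F [-1.   0.8  0.9] w 0.0855
45 270
yellow wall dx/dy deg -43.73219464810369 x at y=0 645.9603332542388
```

>>> {"api": "carry_out", "payload": {
  "series": [
    {"tx": -0.1, "ty": 0.08, "tz": 4.5, "yaw": 0, "gripper": 1},
    {"tx": 0, "ty": 0, "tz": 4.5, "yaw": 0, "gripper": 1},
    {"tx": 0, "ty": 0, "tz": 4.5, "yaw": 0, "gripper": 0.6},
    {"tx": 0, "ty": 0, "tz": 4.5, "yaw": 0, "gripper": 0.6},
    {"tx": 0, "ty": 0, "tz": 2.5, "yaw": 0, "gripper": 0.5},
    {"tx": 0, "ty": 0, "tz": 1.2, "yaw": 0, "gripper": 0.4},
    {"tx": 0, "ty": 0, "tz": 0, "yaw": 0, "gripper": 0.3},
    {"tx": 0, "ty": 0, "tz": 0, "yaw": 0, "gripper": 0},
    {"tx": 0, "ty": 0, "tz": 0, "yaw": 0, "gripper": 0},
    {"tx": 0, "ty": 0, "tz": 0, "yaw": 0, "gripper": 0},
    {"tx": 0, "ty": 0, "tz": 0, "yaw": 0, "gripper": 0}
  ],
  "squeeze": 40
}}

```text
clock: 3.62
tool_pos: [0.5067, 0.2538, 0.0155]
tool_rot: [[-0.987, -0.163, 0.002], [-0.163, 0.987, 0.001], [-0.002, 0.001, -1.0]]
wrist_force: [0.8, -0.4, 6.1]
grip_width: 0.0074
```

```bash
python3 - <<'E'
from h import *
p,d,i=snap("wrist","w2")
E
```

```text
t 3.62 tcp [506.7 253.8  15.5] yaw_y 99.36 F [ 0.8 -0.4  6.1] w 0.0074
```

View pics/w2.png

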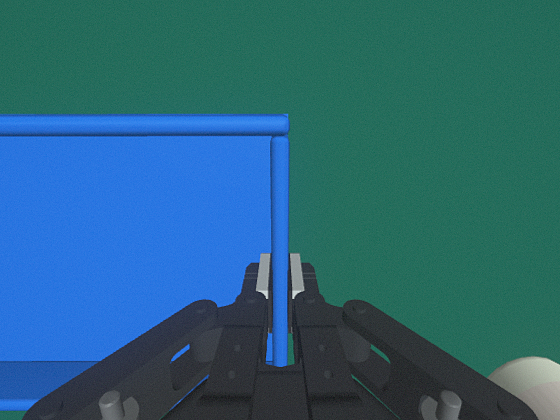

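The far wall is gripped at column 280, with the opening at 7.4 mm. Next I turn the tote to the tray's yaw and bring it to about 15 mm short of the pedestal.

>>> {"api": "carry_out", "payload": {
  "series": [
    {"tx": 0, "ty": 0, "tz": -0.15, "yaw": 0, "gripper": 0},
    {"tx": 0, "ty": 0, "tz": 0, "yaw": 3.1, "gripper": 0},
    {"tx": 0, "ty": 0, "tz": 0, "yaw": 3.1, "gripper": 0},
    {"tx": 0, "ty": 0, "tz": 0, "yaw": 3.1, "gripper": 0},
    {"tx": 0, "ty": 0, "tz": 0, "yaw": 3.1, "gripper": 0},
    {"tx": -1.0, "ty": -0.8, "tz": 0, "yaw": 0, "gripper": 0},
    {"tx": -1.0, "ty": -1.2, "tz": 0, "yaw": 0, "gripper": 0},
    {"tx": -1.0, "ty": -1.2, "tz": 0, "yaw": 0, "gripper": 0},
    {"tx": -1.0, "ty": -1.2, "tz": 0, "yaw": 0, "gripper": 0},
    {"tx": 0, "ty": 0, "tz": 0, "yaw": 0, "gripper": 0},
    {"tx": 0, "ty": 0, "tz": 0, "yaw": 0, "gripper": 0}
  ],
  "squeeze": 40
}}

```text
clock: 5.05
tool_pos: [0.5435, 0.2065, 0.0157]
tool_rot: [[-0.999, 0.053, -0.0], [0.053, 0.999, -0.001], [0.0, -0.001, -1.0]]
wrist_force: [0.5, -0.4, -3.0]
grip_width: 0.007
```

```bash
python3 - <<'E'
from h import *
p,d,i=snap("top","t2"); hsv=cv2.cvtColor(p,cv2.COLOR_RGB2HSV)
b=cv2.inRange(hsv,(105,150,80),(125,255,255)); print("tote",rect(b,.038,i))
E
```

```text
t 5.05 tcp [543.5 206.5  15.7] yaw_y 86.95 F [ 0.5 -0.4 -3. ] w 0.007
tote [280.0, -755.8, 243.6, 255.4, 89.9]
```

>>> {"api": "carry_out", "payload": {
  "series": [
    {"tx": -0.07, "ty": -0.5, "tz": 0, "yaw": 0, "gripper": 0},
    {"tx": 0, "ty": -0.4, "tz": 0, "yaw": 0, "gripper": 0},
    {"tx": 0, "ty": -0.2, "tz": 0, "yaw": 0, "gripper": 0},
    {"tx": 0, "ty": -0.1, "tz": 0, "yaw": 0, "gripper": 0},
    {"tx": 0, "ty": 0, "tz": 0, "yaw": 0, "gripper": 0}
  ]
}}

```text
clock: 5.72
tool_pos: [0.5434, 0.1952, 0.0158]
tool_rot: [[-0.999, 0.053, -0.0], [0.053, 0.999, -0.0], [0.0, -0.0, -1.0]]
wrist_force: [-0.9, 0.8, -3.1]
grip_width: 0.0073
```

>>> {"api": "carry_out", "payload": {
  "series": [
    {"tx": 0, "ty": -0.15, "tz": 0, "yaw": 0, "gripper": 0},
    {"tx": 0, "ty": 0, "tz": 0, "yaw": 0, "gripper": 0}
  ]
}}

```text
clock: 5.98
tool_pos: [0.5433, 0.1936, 0.0158]
tool_rot: [[-0.999, 0.053, -0.0], [0.053, 0.999, -0.0], [0.0, -0.0, -1.0]]
wrist_force: [0.2, 0.3, -3.7]
grip_width: 0.0071
```

```bash
python3 - <<'E'
from h import *
p,d,i=snap("top","t3"); hsv=cv2.cvtColor(p,cv2.COLOR_RGB2HSV)
b=cv2.inRange(hsv,(105,150,80),(125,255,255)); b[:,:200]=0;b[:,330:]=0; print("tote",rect(b,.038,i))
E
```

```text
t 5.97 tcp [543.3 193.6  15.8] yaw_y 86.96 F [ 0.2  0.3 -3.7] w 0.0071
tote [779.5, 222.8, 109.0, 90.7, 10.9]
```

>>> {"api": "carry_out", "payload": {
  "series": [
    {"tx": 0, "ty": -0.1, "tz": 0.07, "yaw": 0, "gripper": 0},
    {"tx": 0, "ty": -0.1, "tz": 0, "yaw": 0, "gripper": 0},
    {"tx": 0, "ty": 0, "tz": 0, "yaw": 0, "gripper": 0}
  ]
}}

```text
clock: 6.4
tool_pos: [0.5437, 0.193, 0.0155]
tool_rot: [[-0.999, 0.053, 0.001], [0.053, 0.999, 0.002], [-0.001, 0.002, -1.0]]
wrist_force: [-0.4, 4.3, 1.9]
grip_width: 0.0071
```

>>> {"api": "carry_out", "payload": {
  "series": [
    {"tx": 0, "ty": -0.1, "tz": 0, "yaw": 0, "gripper": 0},
    {"tx": 0, "ty": -0.1, "tz": 0, "yaw": 0, "gripper": 0},
    {"tx": 0, "ty": 0, "tz": 0, "yaw": 0, "gripper": 0}
  ]
}}

```text
clock: 6.78
tool_pos: [0.5439, 0.1928, 0.0155]
tool_rot: [[-0.999, 0.052, 0.002], [0.052, 0.999, 0.004], [-0.002, 0.004, -1.0]]
wrist_force: [-0.4, 7.1, 1.6]
grip_width: 0.0071
```

The tote met the pedestal at TCP y≈193 mm, as predicted, with 4–7 N. I'm releasing it, rising, and turning the gripper 90° for the panels.

>>> {"api": "carry_out", "payload": {
  "series": [
    {"tx": 0, "ty": 0, "tz": 0, "yaw": 0, "gripper": 0.3},
    {"tx": 0, "ty": 0, "tz": 0, "yaw": 0, "gripper": 0.3},
    {"tx": 0, "ty": 0.2, "tz": -0.5, "yaw": 0, "gripper": 0.3},
    {"tx": 0, "ty": 0.2, "tz": -3, "yaw": 0, "gripper": 0.3},
    {"tx": 0, "ty": 0, "tz": -5, "yaw": 0, "gripper": 0.4},
    {"tx": 0, "ty": 0, "tz": -5, "yaw": 10, "gripper": 0.4},
    {"tx": 0, "ty": 0, "tz": -5, "yaw": 10, "gripper": 0.4},
    {"tx": 0, "ty": 0, "tz": 0, "yaw": 10, "gripper": 0.4},
    {"tx": 0, "ty": 0, "tz": 0, "yaw": 10, "gripper": 0.4},
    {"tx": 0, "ty": 0, "tz": 0, "yaw": 10, "gripper": 0.4},
    {"tx": 0, "ty": 0, "tz": 0, "yaw": 10, "gripper": 0.4},
    {"tx": 0, "ty": 0, "tz": 0, "yaw": 10, "gripper": 0.4},
    {"tx": 0, "ty": 0, "tz": 0, "yaw": 10, "gripper": 0.4},
    {"tx": 0, "ty": 0, "tz": 0, "yaw": 10, "gripper": 0.4},
    {"tx": 0, "ty": 0, "tz": 0, "yaw": 0, "gripper": 0.4}
  ]
}}

```text
clock: 8.65
tool_pos: [0.543, 0.1935, 0.2001]
tool_rot: [[0.051, 0.999, -0.0], [0.999, -0.051, -0.001], [-0.001, -0.0, -1.0]]
wrist_force: [-0.7, 0.4, -0.5]
grip_width: 0.0343
```

```bash
python3 - <<'E'
from h import *
p,d,i=snap("wrist","w3"); np.save("w3.npy",d); print(np.round(robot.state()["joint_positions"],0))
hsv=cv2.cvtColor(p,cv2.COLOR_RGB2HSV); b=cv2.inRange(hsv,(105,150,60),(125,255,255))
c=max(cv2.findContours(b,0,1)[0],key=cv2.contourArea); q=cv2.approxPolyDP(c,6,True)[:,0]; print(q.tolist(),np.round(plane(q,.038,i)[:,:2]*1000,1).tolist(),rect(b,.038,i))
E
```

```text
t 8.65 tcp [543.  193.5 200.1] yaw_y -2.94 F [-0.7  0.4 -0.5] w 0.0343
[-46.  28.  30. 114. -20.  43.  -7.]
[[555, 87], [444, 113], [449, 190], [549, 171]] [[812.3, 281.6], [708.8, 263.1], [724.2, 183.6], [826.3, 199.0]] [768.2, 231.5, 106.1, 85.5, 10.7]
```

View pics/w3.png

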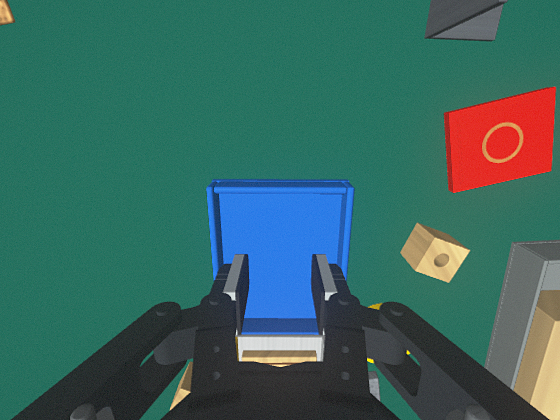

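```bash
python3 - <<'E'
from h import *
def blue(p): return cv2.inRange(cv2.cvtColor(p,cv2.COLOR_BGR2HSV),(105,150,60),(125,255,255))
i=camera_info("top"); p,_,_=snap("top","t4"); b=blue(p); print("top",rect(b,.038,i))
c=max(cv2.findContours(b,0,1)[0],key=cv2.contourArea); print(cv2.boundingRect(c),cv2.contourArea(c))
i=camera_info("wrist"); b=blue(cv2.imread("pics/w3.png"))
def edge(rows,side):
    q=[((np.nonzero(b[r])[0].min() if side==0 else np.nonzero(b[r])[0].max()+1),r) for r in rows]
    P=plane(q,.038,i)[:,:2]*1000; f=np.polyfit(P[:,1],P[:,0],1); return np.degrees(np.arctan(f[0])),np.polyval(f,97)
print(edge(range(195,245,5),0),edge(range(195,245,5),1))
E
```

```text
t 8.7 tcp [543.1 193.6 200.2] yaw_y -2.87 F [-0.5  0.7  0.5] w 0.0343
top [536.2, 97.3, 198.1, 162.5, 87.0]
(224, 182, 62, 51) 2487.5
(np.float64(2.788802001104332), np.float64(459.42462290465244)) (np.float64(3.1548727427511145), np.float64(617.8476566977598))
```

The tote centre is within about 1 mm of target (x 538.6 from the wrist camera, 536.2 from the top camera, target 537.3). Its yaw is −3.0° against the tray's −3.1°, so it is docked. Next I hover over panel_b.

>>> {"api": "carry_out", "payload": {
  "series": [
    {"tx": -4.4, "ty": -0.03, "tz": 0, "yaw": 0, "gripper": 0.4},
    {"tx": -4.4, "ty": -0.03, "tz": 0, "yaw": 0, "gripper": 0.4},
    {"tx": -4.4, "ty": -0.03, "tz": 0, "yaw": 0, "gripper": 0.4},
    {"tx": -4.4, "ty": -0.03, "tz": 2, "yaw": 0, "gripper": 0.4},
    {"tx": -4.4, "ty": -0.03, "tz": 3, "yaw": 0, "gripper": 0.4},
    {"tx": -4.4, "ty": -0.03, "tz": 3, "yaw": 0, "gripper": 0.4},
    {"tx": 0, "ty": 0, "tz": 3, "yaw": 0, "gripper": 0.4},
    {"tx": 0, "ty": 0, "tz": 1.5, "yaw": 0, "gripper": 0.4},
    {"tx": 0, "ty": 0, "tz": 0.5, "yaw": 0, "gripper": 0.4},
    {"tx": 0, "ty": 0, "tz": 0, "yaw": 0, "gripper": 0.4}
  ]
}}

```text
clock: 10.0
tool_pos: [0.5281, -0.069, 0.0704]
tool_rot: [[0.051, 0.999, 0.001], [0.999, -0.051, 0.0], [0.0, 0.001, -1.0]]
wrist_force: [0.5, -0.7, -0.2]
grip_width: 0.0342
```

>>> {"api": "carry_out", "payload": {
  "series": [
    {"tx": 0, "ty": 0, "tz": 0.2, "yaw": 0, "gripper": 0.4},
    {"tx": 0, "ty": 0, "tz": 0.2, "yaw": 0, "gripper": 0.4},
    {"tx": 0, "ty": 0, "tz": 0, "yaw": 0, "gripper": 0.4}
  ]
}}

```text
clock: 10.38
tool_pos: [0.5277, -0.0696, 0.0663]
tool_rot: [[0.052, 0.999, 0.0], [0.999, -0.052, 0.0], [0.0, 0.0, -1.0]]
wrist_force: [-0.3, 0.2, 0.1]
grip_width: 0.0342
```

>>> {"api": "carry_out", "payload": {
  "series": [
    {"tx": 0, "ty": 0, "tz": 0.2, "yaw": 0, "gripper": 0.4},
    {"tx": 0, "ty": 0, "tz": 0.1, "yaw": 0, "gripper": 0.4},
    {"tx": 0, "ty": 0, "tz": 0, "yaw": 0, "gripper": 0.4}
  ]
}}

```text
clock: 10.75
tool_pos: [0.5275, -0.0698, 0.063]
tool_rot: [[0.053, 0.999, -0.0], [0.999, -0.053, 0.0], [-0.0, -0.0, -1.0]]
wrist_force: [0.5, 0.3, -0.7]
grip_width: 0.0339
```

>>> {"api": "carry_out", "payload": {
  "series": [
    {"tx": 0, "ty": 0, "tz": 0.1, "yaw": 0, "gripper": 0.4},
    {"tx": 0, "ty": 0, "tz": 0, "yaw": 0, "gripper": 0.4}
  ]
}}

```text
clock: 11.0
tool_pos: [0.5276, -0.0698, 0.062]
tool_rot: [[0.053, 0.999, -0.0], [0.999, -0.053, 0.0], [0.0, -0.0, -1.0]]
wrist_force: [-0.0, 0.1, 0.6]
grip_width: 0.0341
```

>>> {"api": "carry_out", "payload": {
  "series": [
    {"tx": 0, "ty": 0, "tz": 0.1, "yaw": 0, "gripper": 0.4},
    {"tx": 0, "ty": 0, "tz": 0, "yaw": 0, "gripper": 0.4}
  ]
}}

```text
clock: 11.25
tool_pos: [0.5277, -0.0698, 0.0613]
tool_rot: [[0.053, 0.999, 0.0], [0.999, -0.053, 0.0], [0.0, 0.0, -1.0]]
wrist_force: [-0.4, -0.3, 2.9]
grip_width: 0.0341
```

Contact at z≈61.4 mm. I'll press with about 5 N and drag panel_b.

>>> {"api": "carry_out", "payload": {
  "series": [
    {"tx": 0, "ty": 0, "tz": 0.06, "yaw": 0, "gripper": 0.4},
    {"tx": 0.2, "ty": 0, "tz": 0, "yaw": 0, "gripper": 0.4},
    {"tx": 0.4, "ty": 0, "tz": 0, "yaw": 0, "gripper": 0.4},
    {"tx": 0.5, "ty": 0, "tz": 0, "yaw": 0, "gripper": 0.4}
  ]
}}

```text
clock: 11.75
tool_pos: [0.5291, -0.0604, 0.0613]
tool_rot: [[0.054, 0.999, 0.002], [0.999, -0.054, -0.002], [-0.002, 0.003, -1.0]]
wrist_force: [-0.2, -1.8, 6.5]
grip_width: 0.0342
```

>>> {"api": "carry_out", "payload": {
  "series": [
    {"tx": 0.6, "ty": 0, "tz": 0, "yaw": 0, "gripper": 0.4},
    {"tx": 0.6, "ty": 0, "tz": 0, "yaw": 0, "gripper": 0.4},
    {"tx": 0.6, "ty": 0, "tz": 0, "yaw": 0, "gripper": 0.4},
    {"tx": 0.6, "ty": 0, "tz": 0, "yaw": 0, "gripper": 0.4},
    {"tx": 0, "ty": 0, "tz": 0, "yaw": 0, "gripper": 0.4}
  ]
}}

```text
clock: 12.38
tool_pos: [0.5301, -0.0354, 0.0613]
tool_rot: [[0.053, 0.999, 0.002], [0.999, -0.053, -0.001], [-0.001, 0.002, -1.0]]
wrist_force: [-1.5, -0.5, 7.1]
grip_width: 0.0343
```

```bash
cat >> h.py <<'E'
def panels(p,i):
    hsv=cv2.cvtColor(p,cv2.COLOR_BGR2HSV); t=cv2.inRange(hsv,(8,40,120),(24,160,255)); t[:180]=0;t[240:]=0;t[:,:215]=0;t[:,375:]=0
    for c in cv2.findContours(t,0,1)[0]:
        if cv2.contourArea(c)>150: print("tan",cv2.boundingRect(c),np.round(cv2.minAreaRect((plane(c[:,0],.062,i)[:,:2]*1000).astype(np.float32))[0],1),cv2.contourArea(c))
E
python3 - <<'E'
from h import *
p,d,i=snap("top","t5"); panels(p,i)
cv2.imwrite("pics/t5c.png",cv2.resize(p[165:260,200:380],None,fx=4,fy=4,interpolation=cv2.INTER_CUBIC))
E
```

```text
t 12.38 tcp [530.1 -35.4  61.3] yaw_y -3.05 F [-1.5 -0.5  7.1] w 0.0343
tan (320, 198, 36, 30) [ 519.4 -183.2] 871.5
tan (296, 198, 17, 27) [524.1 -68.6] 173.0
```

View pics/t5c.png

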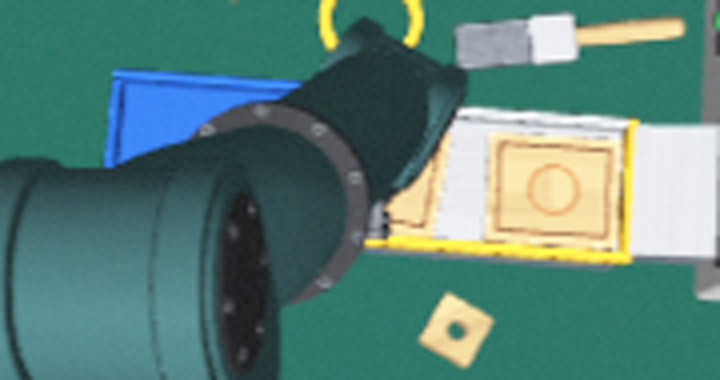

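The crop shows panel_b's tail at x≈440 and panel_a at 488–625, so a gap of about 38 mm has opened. I'll drag a little more, lift, drop the fingers into the gap behind panel_b, and push from there.

>>> {"api": "carry_out", "payload": {
  "series": [
    {"tx": 0.6, "ty": 0, "tz": 0, "yaw": 0, "gripper": 0.4},
    {"tx": 0.6, "ty": 0, "tz": 0, "yaw": 0, "gripper": 0.4},
    {"tx": 0, "ty": 0, "tz": 0, "yaw": 0, "gripper": 0.4},
    {"tx": 0, "ty": 0, "tz": -1, "yaw": 0, "gripper": 0.4},
    {"tx": 0, "ty": 0, "tz": -1.5, "yaw": 0, "gripper": 0.4},
    {"tx": -2.5, "ty": 0, "tz": 0, "yaw": 0, "gripper": 0.4},
    {"tx": -2.8, "ty": 0, "tz": 0, "yaw": 0, "gripper": 0.4},
    {"tx": -2.5, "ty": 0, "tz": 0, "yaw": 0, "gripper": 0.4},
    {"tx": 0, "ty": 0, "tz": 0, "yaw": 0, "gripper": 0.4}
  ]
}}

```text
clock: 13.55
tool_pos: [0.5259, -0.1032, 0.0865]
tool_rot: [[0.057, 0.998, 0.001], [0.998, -0.057, -0.001], [-0.001, 0.001, -1.0]]
wrist_force: [0.1, -0.1, -0.2]
grip_width: 0.0342
```

```bash
python3 - <<'E'
from h import *
p,d,i=snap("top","t6"); panels(p,i)
w,d,j=snap("wrist","w6"); C=cloud(d,j)*1000; 
for col in (230,280,330): print(col,[(r,)+tuple(np.round(C[r,col]).astype(int)) for r in range(300,420,8) if np.isfinite(C[r,col,0])])
E
```

```text
t 13.55 tcp [ 525.9 -103.2   86.5] yaw_y -3.27 F [ 0.1 -0.1 -0.2] w 0.0342
tan (320, 199, 36, 29) [ 519.4 -183.2] 717.5
t 13.6 tcp [ 525.9 -101.3   86.2] yaw_y -3.14 F [-0.1  0.3 -1.1] w 0.034
230 [(300, np.int64(507), np.int64(-89), np.int64(132)), (308, np.int64(508), np.int64(-89), np.int64(137)), (316, np.int64(509), np.int64(-88), np.int64(142)), (324, np.int64(509), np.int64(-89), np.int64(146)), (332, np.int64(511), np.int64(-84), np.int64(155)), (340, np.int64(512), np.int64(-84), np.int64(159)), (348, np.int64(512), np.int64(-85), np.int64(161)), (356, np.int64(513), np.int64(-84), np.int64(165)), (364, np.int64(513), np.int64(-84), np.int64(167)), (372, np.int64(514), np.int64(-83), np.int64(171)), (380, np.int64(514), np.int64(-83), np.int64(173)), (388, np.int64(515), np.int64(-83), np.int64(176)), (396, np.int64(515), np.int64(-82), np.int64(178)), (404, np.int64(516), np.int64(-82), np.int64(181)), (412, np.int64(516), np.int64(-82), np.int64(183))]
280 [(300, np.int64(524), np.int64(-139), np.int64(64)), (308, np.int64(524), np.int64(-146), np.int64(63)), (316, np.int6
[... 747 characters left out ...]
64(-91), np.int64(137)), (316, np.int64(545), np.int64(-91), np.int64(142)), (324, np.int64(544), np.int64(-91), np.int64(145)), (332, np.int64(542), np.int64(-85), np.int64(156)), (340, np.int64(542), np.int64(-86), np.int64(158)), (348, np.int64(541), np.int64(-86), np.int64(161)), (356, np.int64(541), np.int64(-85), np.int64(165)), (364, np.int64(540), np.int64(-86), np.int64(167)), (372, np.int64(540), np.int64(-85), np.int64(171)), (380, np.int64(540), np.int64(-86), np.int64(172)), (388, np.int64(539), np.int64(-85), np.int64(175)), (396, np.int64(539), np.int64(-83), np.int64(178)), (404, np.int64(538), np.int64(-83), np.int64(181)), (412, np.int64(538), np.int64(-83), np.int64(183))]
```

View pics/w6.png

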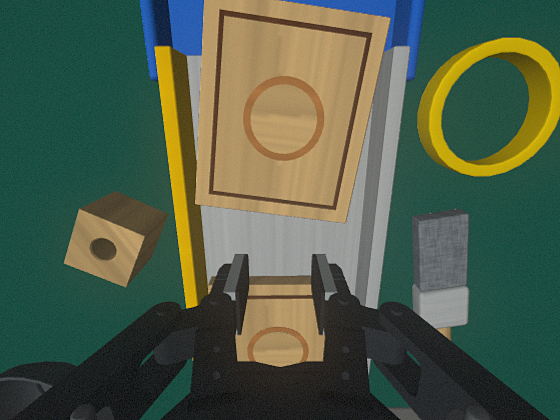

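The wrist view shows panel_b with its tail edge from (197,203) to (346,222), turned about 6° in the channel. The gap behind it is clear and panel_a's front edge is at row ~280. I'll lower two spread fingers into the gap so that the push squares panel_b up.

>>> {"api": "carry_out", "payload": {
  "series": [
    {"tx": 0, "ty": 0, "tz": 1.5, "yaw": 0, "gripper": 0.5},
    {"tx": 0, "ty": 0, "tz": 1.2, "yaw": 0, "gripper": 0.5},
    {"tx": 0, "ty": 0, "tz": 0.6, "yaw": 0, "gripper": 0.5},
    {"tx": 0, "ty": 0, "tz": 0, "yaw": 0, "gripper": 0.5}
  ]
}}

```text
clock: 14.15
tool_pos: [0.5254, -0.1005, 0.0517]
tool_rot: [[0.053, 0.999, -0.002], [0.999, -0.053, 0.0], [0.0, -0.002, -1.0]]
wrist_force: [-0.3, 0.7, -0.0]
grip_width: 0.0429
```

>>> {"api": "carry_out", "payload": {
  "series": [
    {"tx": 0.5, "ty": 0, "tz": 0, "yaw": 0, "gripper": 0.5},
    {"tx": 0.5, "ty": 0, "tz": 0, "yaw": 0, "gripper": 0.5},
    {"tx": 0.5, "ty": 0, "tz": 0, "yaw": 0, "gripper": 0.5},
    {"tx": 0.5, "ty": 0, "tz": 0, "yaw": 0, "gripper": 0.5},
    {"tx": 0.5, "ty": 0, "tz": 0, "yaw": 0, "gripper": 0.5},
    {"tx": 0.5, "ty": 0, "tz": 0, "yaw": 0, "gripper": 0.5},
    {"tx": 0, "ty": 0, "tz": 0, "yaw": 0, "gripper": 0.5}
  ]
}}

```text
clock: 15.02
tool_pos: [0.5275, -0.07, 0.0524]
tool_rot: [[0.052, 0.999, -0.0], [0.999, -0.052, 0.0], [0.0, -0.0, -1.0]]
wrist_force: [0.2, 0.6, 1.2]
grip_width: 0.0424
```

```bash
python3 - <<'E'
from h import *
w,d,j=snap("wrist","w7"); h=cv2.cvtColor(w,cv2.COLOR_BGR2HSV); t=cv2.inRange(h,(8,40,120),(24,160,255)); t[300:]=0; t[:,:150]=0;t[:,420:]=0
c=max(cv2.findContours(t,0,1)[0],key=cv2.contourArea); q=cv2.approxPolyDP(c,6,True)[:,0]; print(q.tolist(),np.round(plane(q,.062,j)[:,:2]*1000).tolist())
E
```

```text
t 15.03 tcp [527.5 -70.   52.4] yaw_y -2.98 F [0.2 0.6 1.2] w 0.0424
[[152, 4], [181, 256], [360, 256], [385, 5]] [[484.0, 53.0], [478.0, -56.0], [569.0, -61.0], [575.0, 48.0]]
```

Panel_b is square now: its tail runs along y −56/−61 and follows the fingers. I'll keep pushing it over the lip.

>>> {"api": "carry_out", "payload": {
  "series": [
    {"tx": 0.6, "ty": 0, "tz": 0, "yaw": 0, "gripper": 0.5},
    {"tx": 0.6, "ty": 0, "tz": 0, "yaw": 0, "gripper": 0.5},
    {"tx": 0.6, "ty": 0, "tz": 0, "yaw": 0, "gripper": 0.5},
    {"tx": 0.6, "ty": 0, "tz": 0, "yaw": 0, "gripper": 0.5},
    {"tx": 0.6, "ty": 0, "tz": 0, "yaw": 0, "gripper": 0.5},
    {"tx": 0.6, "ty": 0, "tz": 0, "yaw": 0, "gripper": 0.5},
    {"tx": 0.6, "ty": 0, "tz": 0, "yaw": 0, "gripper": 0.5},
    {"tx": 0.6, "ty": 0, "tz": 0, "yaw": 0, "gripper": 0.5},
    {"tx": 0.6, "ty": 0, "tz": 0, "yaw": 0, "gripper": 0.5},
    {"tx": 0.6, "ty": 0, "tz": 0, "yaw": 0, "gripper": 0.5},
    {"tx": 0.6, "ty": 0, "tz": 0, "yaw": 0, "gripper": 0.5},
    {"tx": 0.6, "ty": 0, "tz": 0, "yaw": 0, "gripper": 0.5},
    {"tx": 0.6, "ty": 0, "tz": 0, "yaw": 0, "gripper": 0.5},
    {"tx": 0, "ty": 0, "tz": 0, "yaw": 0, "gripper": 0.5},
    {"tx": 0, "ty": 0, "tz": 0, "yaw": 0, "gripper": 0.5}
  ]
}}

```text
clock: 16.95
tool_pos: [0.5317, 0.007, 0.0525]
tool_rot: [[0.053, 0.999, 0.0], [0.999, -0.053, -0.0], [-0.0, 0.0, -1.0]]
wrist_force: [0.3, 0.6, 0.2]
grip_width: 0.0428
```

```bash
python3 - <<'E'
from h import *
w,d,j=snap("wrist","w8"); C=cloud(d,j)*1000
for col in (260,280,300): print(col,[(r,)+tuple(int(x) for x in np.round(C[r,col])) for r in range(20,300,20) if np.isfinite(C[r,col,0])])
E
```

```text
t 16.95 tcp [531.7   7.   52.5] yaw_y -3.04 F [0.3 0.6 0.2] w 0.0428
260 [(20, 528, 136, 9), (40, 527, 126, 9), (60, 527, 115, 20), (80, 526, 105, 22), (100, 525, 94, 21), (120, 524, 84, 21), (140, 524, 73, 21), (160, 523, 61, 21), (180, 522, 49, 22), (200, 521, 36, 22), (220, 520, 23, 20), (240, 519, 9, 21), (260, 521, 10, 49), (280, 520, -3, 50)]
280 [(20, 539, 135, 9), (40, 538, 126, 9), (60, 537, 114, 21), (80, 537, 104, 22), (100, 536, 94, 21), (120, 536, 83, 22), (140, 535, 72, 22), (160, 535, 61, 22), (180, 534, 48, 22), (200, 533, 36, 21), (220, 533, 22, 21), (240, 532, 8, 21), (260, 532, 9, 49), (280, 531, -3, 51)]
300 [(20, 550, 135, 9), (40, 549, 125, 9), (60, 548, 113, 21), (80, 548, 103, 22), (100, 547, 93, 21), (120, 547, 82, 20), (160, 546, 60, 22), (180, 546, 48, 21), (200, 546, 35, 21), (220, 545, 22, 21), (240, 545, 8, 21), (260, 543, 8, 49), (280, 543, -4, 50)]
```

View pics/w8.png

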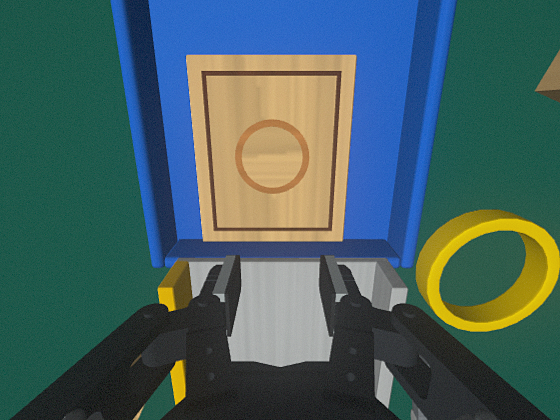

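Panel_b lies flat at (270,150) in the picture, with its top at z≈21 mm, inside the tote. Next is panel_a.

>>> {"api": "carry_out", "payload": {
  "series": [
    {"tx": -0.5, "ty": 0, "tz": -1.5, "yaw": 0, "gripper": 0.4},
    {"tx": -0.5, "ty": 0, "tz": -1.7, "yaw": 0, "gripper": 0.4},
    {"tx": -4, "ty": 0, "tz": 0, "yaw": 0, "gripper": 0.4},
    {"tx": -4, "ty": -0.04, "tz": 0, "yaw": 0, "gripper": 0.4},
    {"tx": -4, "ty": -0.04, "tz": 0, "yaw": 0, "gripper": 0.4},
    {"tx": -4, "ty": -0.04, "tz": 0, "yaw": 0, "gripper": 0.4},
    {"tx": -2.4, "ty": -0.04, "tz": 0, "yaw": 0, "gripper": 0.4},
    {"tx": 0, "ty": 0, "tz": 1.2, "yaw": 0, "gripper": 0.4},
    {"tx": 0, "ty": 0, "tz": 0.7, "yaw": 0, "gripper": 0.4},
    {"tx": 0, "ty": 0, "tz": 0.2, "yaw": 0, "gripper": 0.4},
    {"tx": 0, "ty": 0, "tz": 0, "yaw": 0, "gripper": 0.4}
  ]
}}

```text
clock: 18.38
tool_pos: [0.5198, -0.1852, 0.0631]
tool_rot: [[0.051, 0.999, -0.001], [0.999, -0.051, 0.001], [0.001, -0.001, -1.0]]
wrist_force: [-1.0, -1.6, 0.1]
grip_width: 0.0343
```

>>> {"api": "carry_out", "payload": {
  "series": [
    {"tx": 0, "ty": 0, "tz": 0.1, "yaw": 0, "gripper": 0.4},
    {"tx": 0, "ty": 0, "tz": 0, "yaw": 0, "gripper": 0.4}
  ]
}}

```text
clock: 18.62
tool_pos: [0.5199, -0.1863, 0.0626]
tool_rot: [[0.052, 0.999, 0.0], [0.999, -0.052, -0.0], [-0.0, 0.0, -1.0]]
wrist_force: [-0.7, 0.3, 0.2]
grip_width: 0.0341
```

>>> {"api": "carry_out", "payload": {
  "series": [
    {"tx": 0, "ty": 0, "tz": 0.1, "yaw": 0, "gripper": 0.4},
    {"tx": 0, "ty": 0, "tz": 0.05, "yaw": 0, "gripper": 0.4},
    {"tx": 0, "ty": 0, "tz": 0, "yaw": 0, "gripper": 0.4}
  ]
}}

```text
clock: 19.0
tool_pos: [0.5199, -0.1865, 0.0613]
tool_rot: [[0.053, 0.999, 0.0], [0.999, -0.053, 0.0], [0.0, 0.0, -1.0]]
wrist_force: [-0.4, 0.4, 3.4]
grip_width: 0.0342
```

>>> {"api": "carry_out", "payload": {
  "series": [
    {"tx": 0, "ty": 0, "tz": 0.05, "yaw": 0, "gripper": 0.4},
    {"tx": 0, "ty": 0, "tz": 0, "yaw": 0, "gripper": 0.4}
  ]
}}

```text
clock: 19.25
tool_pos: [0.5199, -0.1865, 0.0613]
tool_rot: [[0.053, 0.999, 0.0], [0.999, -0.053, 0.001], [0.001, 0.0, -1.0]]
wrist_force: [-0.4, 0.2, 8.2]
grip_width: 0.0344
```

>>> {"api": "carry_out", "payload": {
  "series": [
    {"tx": 0.2, "ty": 0, "tz": -0.02, "yaw": 0, "gripper": 0.4},
    {"tx": 0.5, "ty": 0, "tz": 0, "yaw": 0, "gripper": 0.4},
    {"tx": 0.6, "ty": 0, "tz": 0, "yaw": 0, "gripper": 0.4},
    {"tx": 0.6, "ty": 0, "tz": 0, "yaw": 0, "gripper": 0.4},
    {"tx": 0.6, "ty": 0, "tz": 0, "yaw": 0, "gripper": 0.4}
  ]
}}

```text
clock: 19.88
tool_pos: [0.5224, -0.1625, 0.0613]
tool_rot: [[0.053, 0.999, 0.003], [0.999, -0.053, -0.002], [-0.002, 0.003, -1.0]]
wrist_force: [0.4, -1.5, 5.4]
grip_width: 0.0341
```

>>> {"api": "carry_out", "payload": {
  "series": [
    {"tx": 0.6, "ty": 0, "tz": 0, "yaw": 0, "gripper": 0.4},
    {"tx": 0.6, "ty": 0, "tz": 0, "yaw": 0, "gripper": 0.4},
    {"tx": 0.6, "ty": 0, "tz": 0, "yaw": 0, "gripper": 0.4},
    {"tx": 0.6, "ty": 0, "tz": 0, "yaw": 0, "gripper": 0.4},
    {"tx": 0.6, "ty": 0, "tz": 0, "yaw": 0, "gripper": 0.4},
    {"tx": 0, "ty": 0, "tz": 0, "yaw": 0, "gripper": 0.4},
    {"tx": 0, "ty": 0, "tz": -1, "yaw": 0, "gripper": 0.4},
    {"tx": 0, "ty": 0, "tz": -1.5, "yaw": 0, "gripper": 0.4}
  ]
}}

```text
clock: 20.88
tool_pos: [0.522, -0.131, 0.0859]
tool_rot: [[0.053, 0.999, -0.002], [0.999, -0.053, 0.001], [0.001, -0.002, -1.0]]
wrist_force: [0.7, -0.0, 0.2]
grip_width: 0.0343
```

```bash
python3 - <<'E'
from h import *
p,d,i=snap("top","t9"); panels(p,i)
w,d,j=snap("wrist","w9"); h=cv2.cvtColor(w,cv2.COLOR_BGR2HSV); t=cv2.inRange(h,(8,40,120),(24,160,255)); t[:,:150]=0;t[:,420:]=0
for c in cv2.findContours(t,0,1)[0]:
    if cv2.contourArea(c)>800:
        q=cv2.approxPolyDP(c,6,True)[:,0]; print(q.tolist(),np.round(plane(q,.062,j)[:,:2]*1000).tolist())
E
```

```text
t 20.88 tcp [ 522.  -131.    85.9] yaw_y -3.02 F [ 0.7 -0.   0.2] w 0.0343
tan (251, 197, 30, 15) [543.1  59.6] 312.5
t 20.93 tcp [ 523.4 -131.6   87.8] yaw_y -3.03 F [0.1 0.4 1.2] w 0.0341
[[227, 173], [224, 263], [249, 254], [247, 304], [313, 309], [311, 254], [325, 253], [334, 263], [348, 184]] [[495.0, -83.0], [487.0, -142.0], [503.0, -136.0], [499.0, -174.0], [544.0, -181.0], [543.0, -139.0], [552.0, -138.0], [558.0, -146.0], [566.0, -94.0]]
[[210, 153], [208, 293], [220, 265], [223, 168], [352, 179], [338, 264], [346, 281], [367, 167]] [[487.0, -71.0], [473.0, -164.0], [484.0, -143.0], [493.0, -80.0], [568.0, -91.0], [560.0, -147.0], [566.0, -160.0], [577.0, -84.0]]
```

Panel_a has moved about 53 mm and its tail is now near y≈−187. I'll lower the fingers behind it at y≈−218, between the tail and the end wall at −241.

>>> {"api": "carry_out", "payload": {
  "series": [
    {"tx": -3, "ty": 0.05, "tz": -0.3, "yaw": 0, "gripper": 0.5},
    {"tx": -3, "ty": 0.05, "tz": 0, "yaw": 0, "gripper": 0.5},
    {"tx": -2.65, "ty": 0.04, "tz": 0, "yaw": 0, "gripper": 0.5},
    {"tx": 0, "ty": 0, "tz": 0, "yaw": 0, "gripper": 0.5},
    {"tx": 0, "ty": 0, "tz": 1, "yaw": 0, "gripper": 0.5},
    {"tx": 0, "ty": 0, "tz": 0, "yaw": 0, "gripper": 0.5}
  ]
}}

```text
clock: 21.72
tool_pos: [0.519, -0.2158, 0.0776]
tool_rot: [[0.051, 0.999, -0.002], [0.999, -0.051, 0.002], [0.002, -0.002, -1.0]]
wrist_force: [0.6, 0.8, -0.3]
grip_width: 0.0424
```

>>> {"api": "carry_out", "payload": {
  "series": [
    {"tx": 0, "ty": 0, "tz": 0.8, "yaw": 0, "gripper": 0.5},
    {"tx": 0, "ty": 0, "tz": 0.8, "yaw": 0, "gripper": 0.5},
    {"tx": 0, "ty": 0, "tz": 0, "yaw": 0, "gripper": 0.5}
  ]
}}

```text
clock: 22.1
tool_pos: [0.519, -0.2176, 0.0619]
tool_rot: [[0.053, 0.999, -0.002], [0.999, -0.053, 0.001], [0.001, -0.002, -1.0]]
wrist_force: [-0.1, -0.3, -0.3]
grip_width: 0.0428
```

>>> {"api": "carry_out", "payload": {
  "series": [
    {"tx": 0, "ty": 0, "tz": 0.6, "yaw": 0, "gripper": 0.5},
    {"tx": 0, "ty": 0, "tz": 0.3, "yaw": 0, "gripper": 0.5},
    {"tx": 0, "ty": 0, "tz": 0, "yaw": 0, "gripper": 0.5},
    {"tx": 0.4, "ty": 0, "tz": 0, "yaw": 0, "gripper": 0.5},
    {"tx": 0.4, "ty": 0, "tz": 0, "yaw": 0, "gripper": 0.5},
    {"tx": 0.5, "ty": 0, "tz": 0, "yaw": 0, "gripper": 0.5},
    {"tx": 0.5, "ty": 0, "tz": 0, "yaw": 0, "gripper": 0.5},
    {"tx": 0.5, "ty": 0, "tz": 0, "yaw": 0, "gripper": 0.5},
    {"tx": 0.5, "ty": 0, "tz": 0, "yaw": 0, "gripper": 0.5},
    {"tx": 0.5, "ty": 0, "tz": 0, "yaw": 0, "gripper": 0.5},
    {"tx": 0.5, "ty": 0, "tz": 0, "yaw": 0, "gripper": 0.5},
    {"tx": 0, "ty": 0, "tz": 0, "yaw": 0, "gripper": 0.5}
  ]
}}

```text
clock: 23.6
tool_pos: [0.5215, -0.1794, 0.0536]
tool_rot: [[0.052, 0.999, -0.0], [0.999, -0.052, 0.001], [0.001, -0.0, -1.0]]
wrist_force: [-0.6, 0.4, -0.1]
grip_width: 0.0425
```

```bash
python3 - <<'E'
from h import *
w,d,j=snap("wrist","w10"); h=cv2.cvtColor(w,cv2.COLOR_BGR2HSV); t=cv2.inRange(h,(8,40,120),(24,160,255)); t[:,:150]=0;t[:,420:]=0;t[300:]=0
c=max(cv2.findContours(t,0,1)[0],key=cv2.contourArea); q=cv2.approxPolyDP(c,6,True)[:,0]; print(q.tolist(),np.round(plane(q,.062,j)[:,:2]*1000).tolist())
E
```

```text
t 23.6 tcp [ 521.5 -179.4   53.6] yaw_y -2.99 F [-0.6  0.4 -0.1] w 0.0425
[[152, 5], [181, 253], [359, 255], [384, 5]] [[478.0, -56.0], [472.0, -164.0], [563.0, -170.0], [569.0, -61.0]]
```

Panel_a is square against the fingers, so I keep pushing.

>>> {"api": "carry_out", "payload": {
  "series": [
    {"tx": 0.6, "ty": 0, "tz": 0, "yaw": 0, "gripper": 0.5},
    {"tx": 0.9, "ty": 0, "tz": 0, "yaw": 0, "gripper": 0.5},
    {"tx": 0.9, "ty": 0, "tz": 0, "yaw": 0, "gripper": 0.5},
    {"tx": 0.9, "ty": 0, "tz": 0, "yaw": 0, "gripper": 0.5},
    {"tx": 0.9, "ty": 0, "tz": 0, "yaw": 0, "gripper": 0.5},
    {"tx": 0.9, "ty": 0, "tz": 0, "yaw": 0, "gripper": 0.5},
    {"tx": 0.9, "ty": 0, "tz": 0, "yaw": 0, "gripper": 0.5},
    {"tx": 0.9, "ty": 0, "tz": 0, "yaw": 0, "gripper": 0.5},
    {"tx": 0.9, "ty": 0, "tz": 0, "yaw": 0, "gripper": 0.5},
    {"tx": 0.9, "ty": 0, "tz": 0, "yaw": 0, "gripper": 0.5},
    {"tx": 0.9, "ty": 0, "tz": 0, "yaw": 0, "gripper": 0.5},
    {"tx": 0.9, "ty": 0, "tz": 0, "yaw": 0, "gripper": 0.5},
    {"tx": 0.6, "ty": 0, "tz": 0, "yaw": 0, "gripper": 0.5}
  ]
}}

```text
clock: 25.28
tool_pos: [0.5275, -0.0685, 0.0537]
tool_rot: [[0.052, 0.999, -0.0], [0.999, -0.052, 0.0], [0.0, -0.0, -1.0]]
wrist_force: [0.4, 0.8, -0.1]
grip_width: 0.0426
```

>>> {"api": "carry_out", "payload": {
  "series": [
    {"tx": 0.6, "ty": 0, "tz": 0, "yaw": 0, "gripper": 0.5},
    {"tx": 0.6, "ty": 0, "tz": 0, "yaw": 0, "gripper": 0.5},
    {"tx": 0.6, "ty": 0, "tz": 0, "yaw": 0, "gripper": 0.5},
    {"tx": 0.6, "ty": 0, "tz": 0, "yaw": 0, "gripper": 0.5},
    {"tx": 0.6, "ty": 0, "tz": 0, "yaw": 0, "gripper": 0.5},
    {"tx": 0.6, "ty": 0, "tz": 0, "yaw": 0, "gripper": 0.5},
    {"tx": 0.6, "ty": 0, "tz": 0, "yaw": 0, "gripper": 0.5},
    {"tx": 0.6, "ty": 0, "tz": 0, "yaw": 0, "gripper": 0.5},
    {"tx": 0.6, "ty": 0, "tz": 0, "yaw": 0, "gripper": 0.5},
    {"tx": 0.6, "ty": 0, "tz": 0, "yaw": 0, "gripper": 0.5},
    {"tx": 0.6, "ty": 0, "tz": 0, "yaw": 0, "gripper": 0.5},
    {"tx": 0, "ty": 0, "tz": 0, "yaw": 0, "gripper": 0.5},
    {"tx": 0, "ty": 0, "tz": 0, "yaw": 0, "gripper": 0.5}
  ]
}}

```text
clock: 26.9
tool_pos: [0.5309, -0.0035, 0.0537]
tool_rot: [[0.053, 0.999, 0.0], [0.999, -0.053, -0.0], [-0.0, 0.0, -1.0]]
wrist_force: [-0.4, -0.0, -0.5]
grip_width: 0.0424
```

```bash
python3 - <<'E'
from h import *
w,d,j=snap("wrist","w11"); C=cloud(d,j)*1000
for col in (255,280,305): print(col,[(r,)+tuple(int(x) for x in np.round(C[r,col])) for r in range(20,300,20) if np.isfinite(C[r,col,0])])
E
```

```text
t 26.9 tcp [530.9  -3.5  53.7] yaw_y -3.04 F [-0.4 -0.  -0.5] w 0.0424
255 [(20, 524, 126, 9), (40, 525, 112, 33), (60, 524, 102, 37), (80, 524, 93, 39), (100, 523, 83, 42), (120, 523, 74, 45), (140, 522, 65, 49), (160, 522, 55, 51), (180, 521, 46, 53), (200, 521, 36, 56), (220, 520, 27, 59), (240, 519, 16, 60), (260, 517, 0, 51), (280, 516, -14, 50)]
280 [(20, 538, 125, 9), (40, 537, 110, 35), (60, 537, 101, 37), (80, 536, 92, 39), (100, 536, 83, 42), (120, 535, 73, 45), (140, 535, 64, 48), (160, 534, 55, 52), (180, 534, 45, 55), (200, 533, 35, 56), (220, 533, 26, 59), (240, 532, 16, 61), (260, 531, -1, 51), (280, 530, -14, 50)]
305 [(20, 552, 124, 10), (40, 549, 110, 34), (60, 549, 101, 36), (80, 548, 92, 39), (100, 548, 82, 42), (120, 547, 73, 46), (140, 547, 63, 48), (160, 547, 54, 50), (180, 546, 44, 53), (200, 546, 35, 56), (220, 545, 26, 60), (240, 545, 15, 61), (260, 545, -2, 51), (280, 545, -15, 50)]
```

View pics/w11.png

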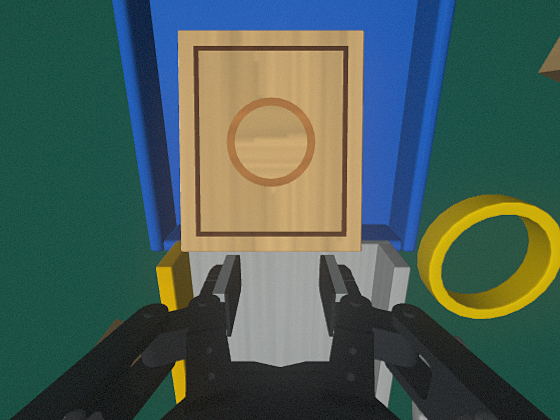

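As planned, panel_a now slopes from the lip (tail at row ~250) down onto panel_b. I'll push the last stretch gently.

>>> {"api": "carry_out", "payload": {
  "series": [
    {"tx": 0.4, "ty": 0, "tz": 0, "yaw": 0, "gripper": 0.5},
    {"tx": 0.4, "ty": 0, "tz": 0, "yaw": 0, "gripper": 0.5},
    {"tx": 0.4, "ty": 0, "tz": 0, "yaw": 0, "gripper": 0.5},
    {"tx": 0, "ty": 0, "tz": 0, "yaw": 0, "gripper": 0.5},
    {"tx": 0, "ty": 0, "tz": 0, "yaw": 0, "gripper": 0.5}
  ]
}}

```text
clock: 27.58
tool_pos: [0.5316, 0.0086, 0.0537]
tool_rot: [[0.053, 0.999, 0.0], [0.999, -0.053, -0.0], [-0.0, 0.0, -1.0]]
wrist_force: [-0.2, -0.6, -0.7]
grip_width: 0.0427
```

```bash
python3 - <<'E'
from h import *
w,d,j=snap("wrist","w12"); C=cloud(d,j)*1000
for col in (255,280,305): print(col,[(r,)+tuple(int(x) for x in np.round(C[r,col])) for r in range(20,290,15) if np.isfinite(C[r,col,0])])
E
```

```text
t 27.57 tcp [531.6   8.6  53.7] yaw_y -3.03 F [-0.2 -0.6 -0.7] w 0.0427
255 [(20, 525, 138, 8), (35, 524, 131, 9), (50, 525, 119, 31), (65, 524, 113, 32), (80, 524, 105, 34), (95, 523, 98, 33), (110, 523, 91, 34), (125, 522, 83, 33), (140, 522, 76, 35), (155, 521, 68, 35), (170, 520, 59, 34), (185, 520, 50, 34), (200, 519, 42, 34), (215, 518, 32, 33), (230, 517, 22, 33), (245, 516, 12, 33), (260, 517, 9, 46), (275, 517, 2, 51)]
280 [(20, 538, 137, 10), (35, 538, 130, 10), (50, 537, 118, 34), (65, 537, 112, 33), (80, 537, 105, 34), (95, 536, 98, 33), (110, 536, 90, 33), (125, 536, 83, 33), (140, 535, 75, 33), (155, 535, 67, 34), (170, 534, 58, 33), (185, 534, 50, 35), (200, 533, 41, 35), (215, 533, 31, 34), (230, 532, 22, 34), (245, 532, 12, 34), (275, 531, 1, 50)]
305 [(20, 552, 137, 9), (35, 552, 129, 9), (50, 550, 118, 35), (65, 550, 111, 35), (80, 549, 104, 35), (95, 549, 97, 33), (110, 549, 89, 34), (125, 549, 82, 34), (140, 549, 74, 34), (155, 548, 66, 35), (170, 548, 57, 33), (185, 548, 49, 32), (200, 548, 40, 33), (215, 548, 30, 33), (230, 547, 21, 33), (245, 547, 11, 33), (260, 546, 8, 47), (275, 545, 0, 50)]
```

Panel_a now lies flat on panel_b, with its top at z≈33–34 mm. I'm retreating upward and clear to check the whole scene.

>>> {"api": "carry_out", "payload": {
  "series": [
    {"tx": -0.5, "ty": 0, "tz": -0.5, "yaw": 0, "gripper": 0.5},
    {"tx": -0.5, "ty": 0, "tz": -2, "yaw": 0, "gripper": 0.5},
    {"tx": 0, "ty": 0, "tz": -4, "yaw": 0, "gripper": 0.5},
    {"tx": 0, "ty": 0, "tz": -4.5, "yaw": 0, "gripper": 0.5},
    {"tx": 0, "ty": 0, "tz": -4.5, "yaw": 0, "gripper": 0.5},
    {"tx": 0, "ty": 0, "tz": -4.5, "yaw": 0, "gripper": 0.5},
    {"tx": -3, "ty": 0, "tz": 0, "yaw": 0, "gripper": 0.5},
    {"tx": -4.5, "ty": 0, "tz": 0, "yaw": 0, "gripper": 0.5},
    {"tx": -4.5, "ty": 0, "tz": 0, "yaw": 0, "gripper": 0.5},
    {"tx": -4.5, "ty": 0, "tz": 0, "yaw": 0, "gripper": 0.5},
    {"tx": -4.5, "ty": 0, "tz": 0, "yaw": 0, "gripper": 0.5},
    {"tx": 0, "ty": 0, "tz": 0, "yaw": 0, "gripper": 0.5},
    {"tx": 0, "ty": 0, "tz": 0, "yaw": 0, "gripper": 0.5}
  ]
}}

```text
clock: 29.25
tool_pos: [0.5195, -0.2108, 0.2537]
tool_rot: [[0.054, 0.999, -0.0], [0.999, -0.054, 0.001], [0.001, -0.0, -1.0]]
wrist_force: [-0.2, 1.0, 0.2]
grip_width: 0.0426
```

```bash
python3 - <<'E'
from h import *
p,d,i=snap("top","t13"); b=cv2.inRange(cv2.cvtColor(p,cv2.COLOR_BGR2HSV),(105,150,80),(125,255,255))
b=cv2.morphologyEx(b,cv2.MORPH_CLOSE,np.ones((5,5))); print("tote",rect(b,.038,i)); panels(p,i)
q,_,_=snap("side","s13")
cv2.imwrite("pics/fin.png",np.hstack([cv2.resize(p[120:310,140:400],(400,292)),cv2.resize(q[120:310,150:410],(400,292))]))
E
```

```text
t 29.25 tcp [ 519.5 -210.8  253.7] yaw_y -3.08 F [-0.2  1.   0.2] w 0.0426
tote [536.2, 97.3, 198.1, 162.5, 87.0]
tan (248, 196, 35, 30) [521.9  57.8] 767.5
t 29.3 tcp [ 519.8 -209.9  253.5] yaw_y -2.98 F [-0.1  0.3 -0.3] w 0.0426
```

View pics/fin.png

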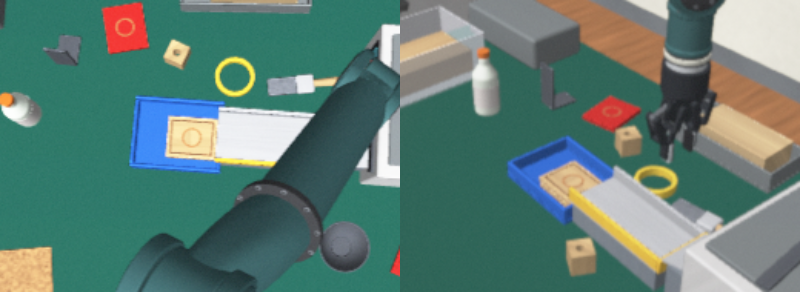

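The final views show the tote docked and both panels stacked inside it, the upper one at (190,137) in the left half. The tray is empty and the blocks, tape, brush, bracket, glue, dish and red plates stand where they were. I'm handing in.

```bash
python3 -c "
from cell import workorder; print(workorder.close_job())"
```

```text
the job is handed in; nothing more can be done
None
```

The job is done and handed in at about 29.3 s of the 72 s allowed: the tote is docked and both panels lie inside it.

- **Tote:** I gripped it by its far wall, turned it about 12° and slid it under the lip until it met the pedestal with 4–7 N. The top camera puts its centre about 1 mm from target and its yaw at −3.0° against the tray's −3.1°. It read the same before and after the panels went in.
- **Panels:** I drew each one forward with at most about 8 N of press, then pushed it from behind over the lip. Depth readings showed panel_b flat on the tote floor (top about 21 mm), with panel_a flat on top of it (about 33–34 mm). That is below the 38 mm rim, and nothing hangs on the lip.
- **Bystanders:** In the last pictures they look unmoved; I checked them by eye, not by measuring. The arm covers part of the top view there, and I did not check the bar on the machine housing.
- **Checks that disagreed:** The wrist camera put the tote's centre at x = 538.6 mm and the top camera at 536.2 mm, on either side of the 537.3 mm target and within calibration. Two tote readings during the slide were wrong because my colour mask had its channels swapped; I fixed it and measured again.

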